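# Set a ceramic socket cover home in the corner of a drilling jig

### The job

Before drilling, the white ceramic socket cover must sit home in the square corner of the jig: take the upright push block by its handle and with it slide the cover across the board, first pressing it flush on the brass strip of the blue fence, then along that onto the brass strip of the yellow fence, until it touches both along its edges. Nobody has measured how far the strips stand out, so go by feel, and ceramic chips, so press gently (about 5 N, never 12 N) and touch the cover with the push block only. Then stand the block upright again in its own empty tray bay, let go, and leave the other things on the bench where they are.

Things in the scene. Friction and masses are not known exactly. Their poses are not given: they have to be found in the camera images.
- cover_mid (a point): centre (half-way up) of the loose square white ceramic socket cover, 86 x 86 mm, 9 mm thick, lying flat on the jig board, mass 0.08 to 0.16 kg, sliding drag about 0.7 to 2 N; x and y axes parallel to its edges, z up. At the start it is at least 8 mm clear of both strips and turned by up to 0.3 rad to them.
- corner (a point): the point where the inner faces of the blue and the yellow bar meet (behind the strips), at the level of the board's top face, 10 mm above the bench. x axis: square to the blue fence, pointing into it; y axis: square to the yellow fence, pointing into it; z up. The cover is home when it touches both strips with its edges parallel to the fences: its centre is then 45 to 59 mm back from here along each axis.
- jig: the jig, fixed to the bench, its place and yaw different each time: a grey board 230 x 230 mm, 10 mm thick, with the two fences on its +x and +y sides and the other two sides open; origin at the centre of its underside, axes as the corner's. The corner is at x = 85, y = 85, z = 10 mm from this origin.
- fence_blue: blue bar 24 mm wide, 220 mm long (along y), 14 mm high above the board, fixed; origin at the centre of its underside, inner face 12 mm from it on the -x side. In that face sits a rigid brass strip, as high as the cover or more, standing out 2 to 16 mm, parallel to the bar: its setting differs each time, is in no reading and stays put when pressed. It spans y = -100 to +66 mm.
- fence_yellow: yellow bar 24 mm wide, 185 mm long (along x), 14 mm high above the board, fixed; origin at the centre of its underside, inner face 12 mm from it on the -y side. In that face sits a like brass strip, standing out 2 to 16 mm, parallel to the bar: its setting differs each time, is in no reading and stays put when pressed. It spans x = -50 to +66 mm from the jig's origin.
- block_mid (a point): centre (half-way up, 50 mm above its underside) of the loose push block, 100 mm tall, standing upright: a square white nylon foot 34 x 34 mm and 18 mm high, with flat side faces for pushing, and above it, centred, a square dark wooden handle 22 x 22 mm with a red top, mass 0.16 kg. x and y axes square to its sides, z up. It stands in the empty bay of the tray.
- bay (a point): centre of the floor (5 mm above the bench) of the push block's tray bay, 110 mm (x) by 83 mm (y) inside. The tray is a fixed wooden tray 120 x 180 mm with walls 15 mm high above the bench; the other bay, on the +y side, holds a steel bolt, 20 mm high. x and y axes parallel to the tray's sides, z up.
- bolt: bystander, to be left alone: chrome bolt lying in the other tray bay; origin at its underside
Things that resemble listed ones, but are neither listed nor needed, are in the scene too. There is more than one size of the part that bears cover_mid; the job needs the middle-sized. Of the things that look like the part that bears bay, the larger one is meant.

How it is judged:
By the outcome, as a careful person would: the job done as asked, in the order asked, and still so for the second after the job is handed in, with the robot touching nothing.
It also fails if it takes over 67 s, if anything falls off the work surface, if the arm or the gripper's body presses on something with over 40 N, if the wrist force passes 120 N, or if a joint passes its speed limit or range.

### The arm

A 7-joint arm with a two-finger parallel gripper is mounted at the origin on the work surface. World frame = base frame: x ahead of the robot, y to its left, z up, the work surface at z = 0. Lengths are in m, angles in rad, forces in N, time in s.
With the tool pointing down it reaches from about 0.4 to 0.9 m from the base axis. Payload 5.6 kg.
Tool frame: the origin (TCP) lies between the finger pads; the fingertips stand 22 mm ahead of it and the grasp point (between the pads) lies 3 mm ahead of it (arm.tips_ahead is the distance from the TCP to the fingertips, in m); y points along the fingers, x is the direction in which the jaws open and shut, and the axes are right-handed (so a half turn about y gives the same grasp; the last joint's range is limited). The gripper opens to 92 mm and grips with 3 to 60 N. Pads are 20 mm wide; open, the fingers measure 128 mm over their backs; the gripper's body (75 mm by 189 mm) begins 69 mm behind the grasp point.
Start: joints at [1.092, 0.468, -0.012, 1.603, 0.006, 1.071, -0.056], TCP at [0.274, -0.589, 0.237] pointing down, gripper open.
Joint ranges: [-2.53, 2.53], [-0.31, 2.02], [-1.57, 1.55], [0.28, 2.44], [-1.29, 4.43], [0.15, 1.84], [-2.92, 2.92]. Speed limits (rad/s): [2.57, 2.57, 3.14, 3.14, 3.14, 3.14, 3.14].

### API

Orientations are given as a unit quaternion [x, y, z, w].
In Python, from plant import arm, cams, spot_in, spot_point gives the robot as it stands.
- The arm moves only by the tool drive_tool, never from a script. Its argument "motion" is a list of rows, each a list of 7 numbers: the turn, a rotation vector about the tool's x, y, z in rad, then the shift along the tool's x, y, z in mm, then the closure in counts, from 0 (fully open) to 255 (shut). In form: [[wx, wy, wz, tx, ty, tz, gripper], ...]. A call has 1 to 12 rows; each row shifts and turns the commanded pose from where the row before left it, along the tool's axes as they then stand; what a row does not reach is not made up. A row lasts 1/10 s, in which the tool goes at most 50 mm and 8.59 degrees, less where a joint would pass 70% of its speed; a pose out of reach is approached as far as the arm can. A call with a gripper value outside its range is refused whole. The fingers move at their own pace and stop on an object; "squeeze" is the grip in N (left out, the last holds). Time passes only in rows, so rows that do not move let the fingers close. It gives the time, the measured TCP pose, the force and the opening at its end, in the units of the state.
- arm.state(): the state, without advancing time (a new reading comes with each control period).
- cams.get_image(name): name is "scene" or "top"; returns a dict with "image" (480x640x3 uint8, red, green, blue), "mtx" (3x3 intrinsics, pixels), "camera_from_world" (4x4, takes a point from world to camera coordinates). Camera axes: x right, y down, z forward; pixel columns grow to the right and rows downward; lengths in m; the calibration is good to about 2 mm. A picture is of the moment at which its call begins. There is no depth.
- arm.finish_job(): hands the job in, once; it reports no verdict.
Trained networks look in a picture, given as the dict that the camera call returned (one of the last four; its "shot" number tells which), for a name from the list of things; names that differ only in an ending like _2 or _b are one class to them, and where a whole thing is asked for, a point or a joint stands for the part that bears it (a point fixed in the world has none). Each returns a list of dicts, best first, with "score" (0 to 1); they miss things now and then, are a little off and sometimes report something else, mostly with a low value. They report only what shows in the picture. A call takes as long as a camera call. They do not tell look-alikes from the thing itself.
- spot_in(picture, label): "point" ([x, y, z] in m, in world coordinates, good to about 4 mm: the middle of the surface that is visible of it).
- spot_point(picture, label): "point" ([x, y, z] in m, in world coordinates, good to about 4 mm: a listed point, or the origin of a listed thing).
The state is a dict: "time": time; "q": joint angles; "qvel": joint speeds; "effort": joint torques, N m; "tool_pos": TCP position; "ee_rot": TCP orientation; "wrist_force": force on the tool from outside, world axes, zero at the start; "ft_torque": the same for the moment, N m; "finger_gap": finger opening in m.
Only numpy, scipy, OpenCV 4.12 (cv2) and the standard library are available. Lean on these libraries where they do the work, as an engineer would, in place of code of your own. Each camera call takes 0.05 s, during which the arm holds its last target.

## Working session

There is one attempt and no reset: what is moved stays moved. The work goes in short steps, Python scripts to look and compute and a tool call to move; the robot and the scene stay as the last step left them, time stands still between calls to the robot, and variables do not carry over. Pictures are saved under pics/ and viewed, and the job is handed in when it is done.

Besides the shell and the picture viewer there is one more tool, called after "Call:" as a command line: name --pt "numbers of a row" for each row, then --argument value for the rest. drive_tool: Moves the arm, as the interface text tells. Its arguments: {"type":"object","properties":{"motion":{"type":"array","items":{"type":"array","items":{"type":"number"}}},"squeeze":{"type":"number"}},"required":["motion"]}

```bash
ls; mkdir -p pics; cat > h.py <<'E'
import numpy as np, cv2
from plant import arm, cams, spot_in, spot_point
def save(p,name): cv2.imwrite('pics/'+name,cv2.cvtColor(p["image"],cv2.COLOR_RGB2BGR))
def ray(p,u,v,z):
    K=np.array(p["mtx"]);T=np.array(p["camera_from_world"]);R=T[:3,:3];t=T[:3,3]
    c=-R.T@t; d=R.T@np.linalg.inv(K)@np.array([u,v,1.]); s=(z-c[2])/d[2]
    return c+s*d
def proj(p,X):
    K=np.array(p["mtx"]);T=np.array(p["camera_from_world"])
    x=T[:3,:3]@np.asarray(X,float)+T[:3,3]; y=K@x; return y[:2]/y[2]
E
python3 - <<'E'
from h import *
np.set_printoptions(precision=4,suppress=True)
s=arm.state(); print({k:np.round(v,4) for k,v in s.items()})
for n in ("scene","top"):
    p=cams.get_image(n); save(p,n+'0.png')
    T=np.array(p["camera_from_world"]); print(n,-T[:3,:3].T@T[:3,3],T[:3,:3])
    for l in ("cover_mid","corner","jig","fence_blue","fence_yellow","block_mid","bay","bolt"):
        for r in spot_point(p,l)[:4]: print(l,np.round(r["point"],4),round(r["score"],2),np.round(proj(p,r["point"])))
E
```

```text
pics
{'time': np.float64(0.0), 'q': array([ 1.092 ,  0.4684, -0.0116,  1.6036,  0.006 ,  1.0714, -0.0563]), 'qvel': array([-0.0009, -0.0011, -0.0001, -0.0011, -0.0006, -0.0009, -0.0001]), 'effort': array([  0.0014, -52.0564,  -0.0118, -24.3746,  -0.0566,   0.0173,
         0.0002]), 'tool_pos': array([ 0.2741, -0.5888,  0.2357]), 'ee_rot': array([-0.596 ,  0.3806, -0.3796,  0.5965]), 'wrist_force': array([ 0.4686, -0.55  ,  0.1337]), 'ft_torque': array([-0.015 ,  0.043 ,  0.0057]), 'finger_gap': np.float64(0.092)}
scene [ 0.9385 -0.2854  0.935 ] [[ 0.54    0.8415  0.0132]
 [ 0.7122 -0.4485 -0.54  ]
 [-0.4485  0.301  -0.8416]]
cover_mid [0.3594 0.0474 0.0036] 0.73 [286. 206.]
cover_mid [0.299  0.3071 0.0041] 0.7 [376. 133.]
cover_mid [0.5841 0.1169 0.0137] 0.59 [384. 272.]
corner [0.6989 0.1819 0.009 ] 0.79 [453. 305.]
fence_blue [0.6873 0.1053 0.0101] 0.64 [415. 321.]
fence_yellow [0.6179 0.2274 0.0093] 0.7 [444. 259.]
fence_yellow [0.7014 0.181  0.0103] 0.51 [454. 306.]
block_mid [ 0.5654 -0.2527  0.0532] 0.97 [190. 361.]
bay [ 0.5517 -0.2465  0.0062] 0.71 [194. 363.]
bay [ 0.3712 -0.2621  0.0014] 0.64 [141. 286.]
bolt [ 0.5329 -0.1677  0.0005] 0.71 [232. 331.]
top [0.3766 0.043  1.1506] [[-0.0118 -0.9999  0.0116]
 [-0.9931  0.0104 -0.1167]
 [ 0.1165 -0.0129 -0.9931]]
cover_mid [0.5922 0.1149 0.0127] 0.88 [279. 196.]
cover_mid [0.3586 0.045  0.0043] 0.76 [316. 316.]
cover_mid [0.3003 0.3069 0.006 ] 0.56 [180. 348.]
cover_mid [0.7012 0.1862 0.009 ] 0.15 [244. 143.]
corner [0.6997 0.186  0.0083] 0.79 [244. 144.]
jig [0.5906 0.1345 0.0011] 0.75 [270. 198.]
fence_blue [0.6819 0.098  0.007 ] 0.92 [288. 152.]
fence_yellow [0.6181 0.2289 0.0089] 0.82 [222. 184.]
block_mid [ 0.5634 -0.25    0.055 ] 0.69 [471. 205.]
bay [ 0.3656 -0.2607  0.0034] 0.59 [473. 310.]
bay [ 0.5534 -0.2437  0.0064] 0.58 [461. 214.]
bolt [ 0.5336 -0.1668  0.0046] 0.51 [423. 225.]
bolt [0.6192 0.228  0.0089] 0.18 [222. 184.]
```

View pics/scene0.png

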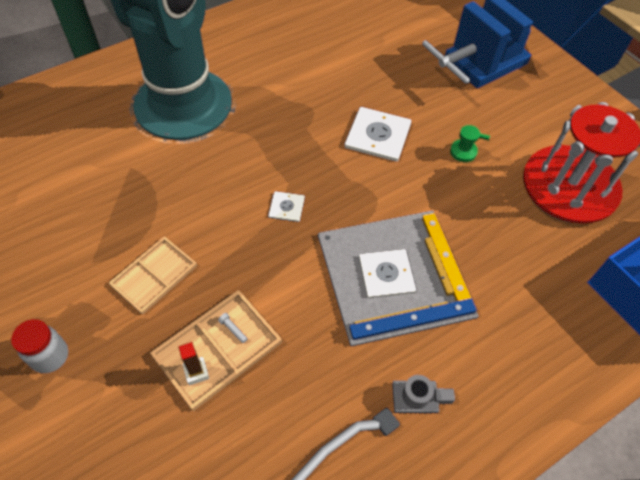

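View pics/top0.png

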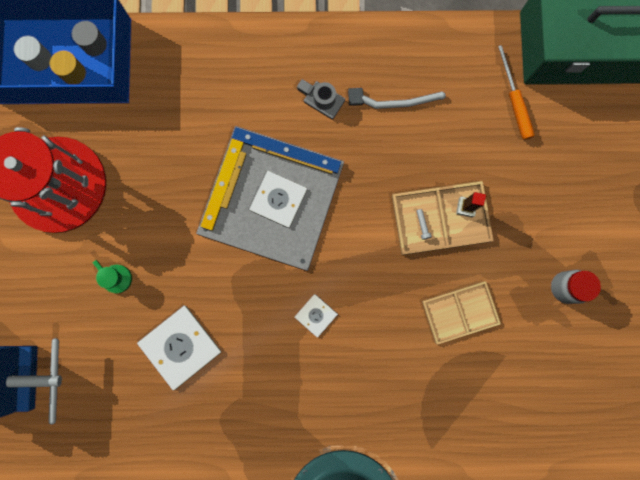

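```bash
python3 - <<'E'
import cv2
i=cv2.imread('pics/top0.png');cv2.imwrite('pics/top0j.png',cv2.resize(i[110:270,180:380],None,fx=4,fy=4,interpolation=2)[:600])
cv2.imwrite('pics/top0t.png',cv2.resize(i[150:270,400:540],None,fx=5,fy=5,interpolation=2))
i=cv2.imread('pics/scene0.png');cv2.imwrite('pics/scene0j.png',cv2.resize(i[190:370,330:530],None,fx=3.3,fy=3.3,interpolation=2))
cv2.imwrite('pics/scene0t.png',cv2.resize(i[240:440,110:290],None,fx=3,fy=3,interpolation=2))
E
```

```text
(no output)
```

View pics/top0j.png

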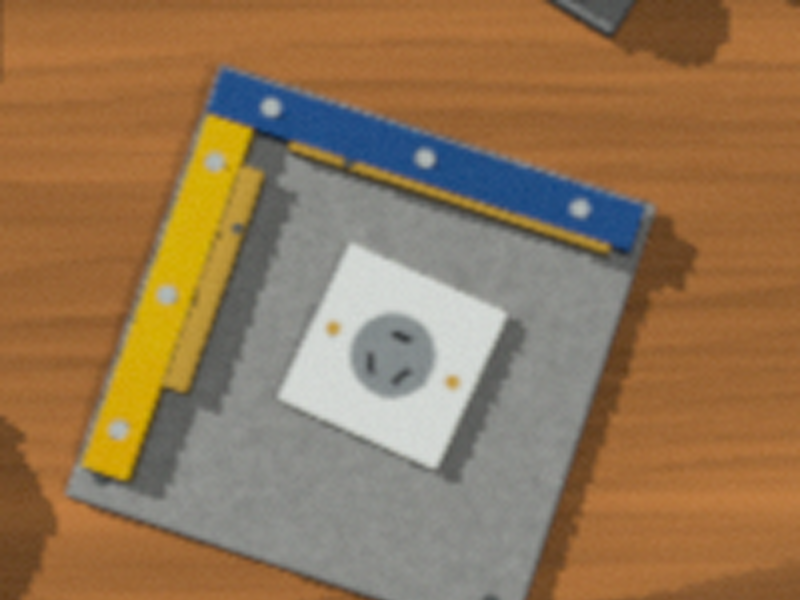

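View pics/top0t.png

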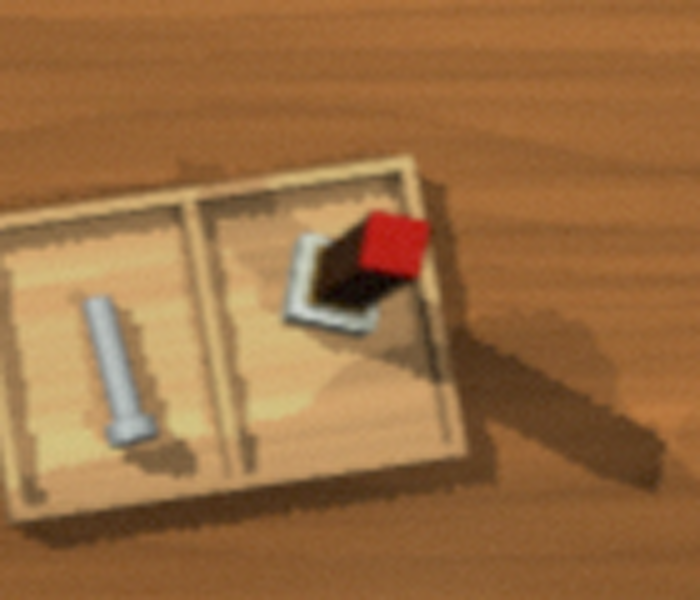

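View pics/scene0j.png

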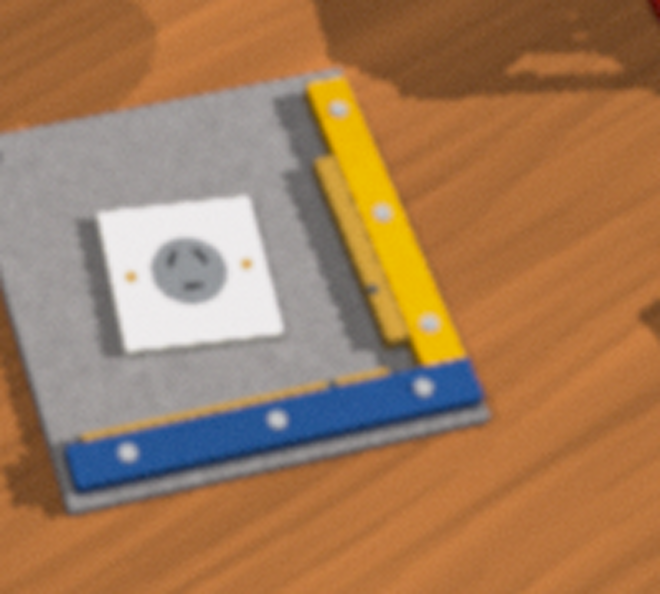

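View pics/scene0t.png

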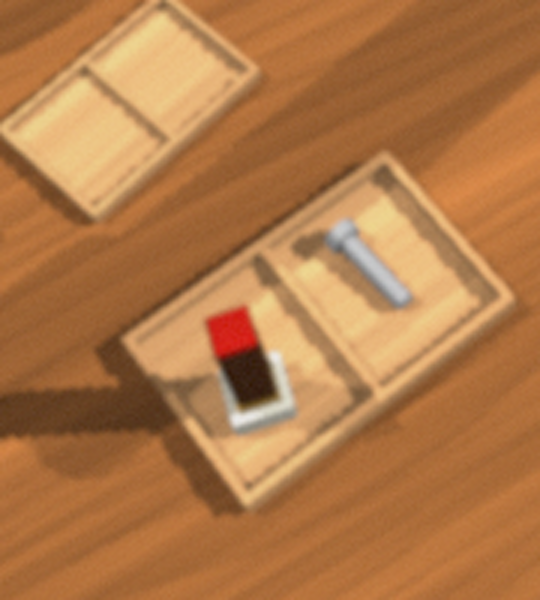

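The top view shows three covers: a large one at (180,348), a small one at (316,316) and the middle-sized one on the jig at (279,196). The one on the jig is the part meant. There are two trays: the larger at (444,218), holding the bolt (423,225) and the block (foot 465,208, red top 478,200), and a smaller empty one at (461,313). The larger tray is the one meant. Next I fit the poses from the colour outlines.

```bash
cat > fit.py <<'E'
from h import *
def rect(p,mask,z,near,maxd=0.2):
    n,lab,st,ce=cv2.connectedComponentsWithStats(mask.astype(np.uint8),connectivity=4)
    best=None
    u0=proj(p,[near[0],near[1],z])
    c=[(st[i,4],i) for i in range(1,n) if np.hypot(*(ce[i]-u0))<40 and st[i,4]>20]
    if not c: return None
    i=max(c)[1]
    cn=max(cv2.findContours((lab==i).astype(np.uint8)*255,0,1)[0],key=len)
    pts=np.array([ray(p,u,v,z)[:2] for u,v in cn[:,0]])*1000
    (c,wh,a)=cv2.minAreaRect(pts.astype(np.float32))
    return np.round(c,1),np.round(wh,1),round(a,1)
def hsv(p): return [x.astype(int) for x in cv2.split(cv2.cvtColor(p["image"],cv2.COLOR_RGB2HSV))]
def allfit(p,near):
    h,s,v=hsv(p)
    out={}
    out['blue']=rect(p,(h>100)&(h<125)&(s>150)&(v>60),0.024,near['blue'])
    out['yellow']=rect(p,(h>18)&(h<30)&(s>225)&(v>150),0.024,near['yellow'])
    out['cover']=rect(p,(s<40)&(v>180),0.019,near['cover'])
    return out
E
python3 - <<'E'
from fit import *
near=dict(blue=(.685,.1),yellow=(.618,.228),cover=(.585,.116))
for n in ("scene","top"):
    p=cams.get_image(n)
    print(n,p['mtx'][0]); [print(k,x) for k,x in allfit(p,near).items()]
    h,s,v=hsv(p)
    print('red',rect(p,((h<8)|(h>172))&(s>180)&(v>120),0.105,(.565,-.25)))
    print('foot',rect(p,(s<50)&(v>150),0.023,(.565,-.25)))
    L=dict(scene=[(150,352),(238,292),(282,341),(193,408)],top=[(393,192),(484,181),(494,243),(402,255)])[n]
    P=np.array([ray(p,*q,0.015)[:2]*1000 for q in L]); print(P.round(1),P.mean(0))
from scipy.spatial.transform import Rotation as R
print(R.from_quat(arm.state()['ee_rot']).as_matrix().round(3), arm.tips_ahead)
E
```

```text
scene [588.63117414   0.         309.15022471]
blue (array([686.1,  99.3]), array([217.1,  24.3]), 71.0)
yellow (array([618.3, 226.7]), array([ 24.3, 178.4]), 71.0)
cover (array([588.1, 118.5]), array([86.8, 87.5]), 64.9)
red (array([ 569.5, -251.5]), array([20.5, 22.1]), 78.6)
foot (array([ 569.7, -251.3]), array([33.9, 37.2]), 74.0)
[[ 499.5 -299.9]
 [ 479.9 -124.5]
 [ 599.1 -106.9]
 [ 620.  -282. ]] [ 549.61931801 -203.32620024]
top [587.1486051    0.         324.01261271]
blue (array([682.6, 101.2]), array([217.1,  22.9]), 70.9)
yellow (array([615.7, 226.2]), array([ 21.6, 181.9]), 71.1)
cover (array([587., 118.]), array([84.1, 84.8]), 65.0)
red (array([ 567.5, -251.6]), array([23.1, 20.7]), 79.8)
foot (array([ 567.5, -250.3]), array([34.4, 32.4]), 78.0)
[[ 598.1 -108.6]
 [ 618.4 -289.2]
 [ 495.1 -303.4]
 [ 473.5 -122.9]] [ 546.28418269 -206.04813745]
[[ 0.422 -0.     0.907]
 [-0.907 -0.     0.422]
 [ 0.    -1.    -0.   ]] 0.022
```

Call:
drive_tool --pt "0 -0.133 0 0 0 0 0" --pt "0 -0.133 0 0 0 0 0" --pt "0 -0.133 0 0 0 0 0" --pt "0 -0.133 0 0 0 0 0" --pt "0 -0.133 0 0 0 0 0" --pt "0 -0.133 0 0 0 0 0" --pt "0 -0.133 0 0 0 0 0" --pt "0 0 0 15 0 25 0" --pt "0 0 0 22 0 39 0" --pt "0 0 0 22 0 39 0" --pt "0 0 0 22 0 39 0" --pt "0 0 0 22 0 39 0" --squeeze 40

```text
time: 2.2
tool_pos: [0.4128, -0.4316, 0.2368]
ee_rot: [0.704, -0.072, 0.072, -0.703]
wrist_force: [0.6, -0.3, -0.3]
finger_gap: 0.0918
```

```bash
cat > st.py <<'E'
import sys
from h import *
from scipy.spatial.transform import Rotation as R
np.set_printoptions(precision=2,suppress=True)
ex=np.array([.9455,-.3256,0]);ey=np.array([.3256,.9455,0]);C=np.array([700.9,184.9,10])
def rep(tgt=None,tyaw=None,jig=False):
    s=arm.state();M=R.from_quat(s['ee_rot']).as_matrix();p=np.array(s['tool_pos'])*1000
    print('t %.2f'%s['time'],'pos',p,'yaw %.2f'%np.degrees(np.arctan2(M[1,0],M[0,0])),'tilt',(M[:,1]).round(4),'gap %.2f'%(s['finger_gap']*1000))
    d=p-C;f=np.array(s['wrist_force']);print('jig',d@ex,d@ey,'F world',f,'F jig',f@ex,f@ey,f[2],'T',s['ft_torque'])
    if tgt is not None:
        t=np.array(tgt,float)
        if jig: t=np.r_[(C+t[0]*ex+t[1]*ey)[:2],t[2]]
        print('world tgt',t,'tool shift',M.T@(t-p))
    if tyaw is not None: print('wy',-np.radians(tyaw-np.degrees(np.arctan2(M[1,0],M[0,0]))))
if __name__=='__main__':
    a=sys.argv[1:]; jig='j' in a; a=[float(x) for x in a if x!='j']
    rep(a[:3] if len(a)>=3 else None, a[3] if len(a)>3 else None, jig)
E
python3 st.py 568.5 -251 150 -11.5
```

```text
t 2.20 pos [ 412.79 -431.57  236.76] yaw -11.71 tilt [ 0. -0. -1.] gap 91.83
jig -71.69021217453667 -676.6797025987174 F world [ 0.64 -0.26 -0.25] F jig 0.689354722307416 -0.03702822786501666 -0.25023446728770404 T [-0.08 -0.07 -0.03]
world tgt [ 568.5 -251.   150. ] tool shift [115.8   86.72 208.45]
wy -0.0037092168900796758
```

Call:
drive_tool --pt "0 0 0 22 10 39 0" --pt "0 0 0 22 16 40 0" --pt "0 0 0 22 20 40 0" --pt "0 0 0 22 20 40 0" --pt "0 0 0 18 14 32 0" --pt "0 0 0 10 7 17.5 0" --pt "0 0 0 0 0 0 0"

```text
time: 2.9
tool_pos: [0.5693, -0.2481, 0.1484]
ee_rot: [-0.703, 0.07, -0.07, 0.705]
wrist_force: [-0.4, 0.1, 0.5]
finger_gap: 0.0922
```

```bash
python3 st.py 568.5 -251 52 -11.5; python3 - <<'E'
from h import *
p=cams.get_image("scene"); save(p,'s1.png')
i=cv2.imread('pics/s1.png');cv2.imwrite('pics/s1c.png',cv2.resize(i[200:440,80:340],None,fx=2.5,fy=2.5))
E
```

```text
t 2.90 pos [ 569.33 -248.06  148.39] yaw -11.35 tilt [-0.  0. -1.] gap 92.23
jig 16.568401371200558 -452.19897767087167 F world [-0.43  0.1   0.46] F jig -0.4359311145012058 -0.04058290355460705 0.46067102739580673 T [-0.01 -0.04  0.01]
world tgt [ 568.5 -251.    52. ] tool shift [-0.12 96.39 -3.29]
wy 0.0026499574213377946
```

View pics/s1c.png

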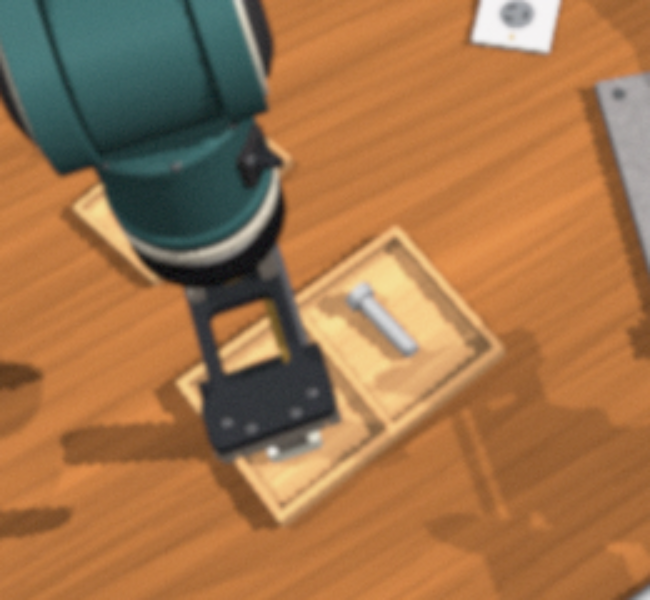

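The gripper hangs centred over the block; the foot just shows at about (295,445) in the crop and nothing is in the way below. Descending to grip the handle.

Call:
drive_tool --pt "0 0 0 0 25 -3 0" --pt "0 0 0 0 25 0 0" --pt "0 0 0 0 20 0 0" --pt "0 0 0 0 15 0 0" --pt "0 0 0 0 8 0 0" --pt "0 0 0 0 3 0 0" --pt "0 0 0 0 0 0 0" --pt "0 0 0 0 0 0 255" --pt "0 0 0 0 0 0 255" --pt "0 0 0 0 0 0 255" --pt "0 0 0 0 0 0 255" --pt "0 0 0 0 0 0 255" --squeeze 40

```text
time: 4.15
tool_pos: [0.5672, -0.2552, 0.0537]
ee_rot: [0.703, -0.072, 0.072, -0.703]
wrist_force: [0.0, 0.7, 0.1]
finger_gap: 0.0542
```

```bash
python3 st.py 568.5 -251 52 -11.5
```

```text
t 4.15 pos [ 567.22 -255.17   53.75] yaw -11.68 tilt [ 0. -0. -1.] gap 54.24
jig 16.891330998886662 -459.60961900626853 F world [0.02 0.7  0.14] F jig -0.20712746223658773 0.6664406611277909 0.1422212911377358 T [ 0.   -0.1  -0.04]
world tgt [ 568.5 -251.    52. ] tool shift [0.41 1.75 4.34]
wy -0.0032238994733495255
```

Call:
drive_tool --pt "0 0 0 0 0 0 255" --pt "0 0 0 0 0 0 255" --pt "0 0 0 0 0 0 255" --pt "0 0 0 0 0 0 255" --pt "0 0 0 0 0 0 255"

```text
time: 4.65
tool_pos: [0.5671, -0.2552, 0.0535]
ee_rot: [0.703, -0.072, 0.072, -0.703]
wrist_force: [-0.1, 0.5, -0.5]
finger_gap: 0.0222
```

```bash
python3 st.py 568.5 -251 52 -11.5;python3 st.py
```

```text
t 4.65 pos [ 567.11 -255.18   53.53] yaw -11.69 tilt [-0. -0. -1.] gap 22.20
jig 16.796462480902395 -459.6605607843104 F world [-0.06  0.45 -0.47] F jig -0.20696856665475785 0.40840674636669416 -0.4691153670243455 T [-0.05 -0.02  0.01]
world tgt [ 568.5 -251.    52. ] tool shift [0.51 1.53 4.38]
wy -0.003359060298204894
t 4.65 pos [ 567.11 -255.18   53.53] yaw -11.69 tilt [-0. -0. -1.] gap 22.20
jig 16.796462480902395 -459.6605607843104 F world [-0.06  0.45 -0.47] F jig -0.20696856665475785 0.40840674636669416 -0.4691153670243455 T [-0.05 -0.02  0.01]
```

Call:
drive_tool --pt "0 0 0 0 0 0 255"

```text
time: 4.75
tool_pos: [0.5671, -0.2552, 0.0535]
ee_rot: [0.703, -0.072, 0.072, -0.703]
wrist_force: [0.7, -0.6, 0.1]
finger_gap: 0.0219
```

```bash
python3 st.py 568.5 -251 52 -11.5
```

```text
t 4.75 pos [ 567.08 -255.21   53.54] yaw -11.70 tilt [-0. -0. -1.] gap 21.87
jig 16.76846603380862 -459.69288292698366 F world [ 0.7  -0.62  0.11] F jig 0.8650037598573246 -0.3574891571902464 0.11039175094850806 T [-0.05 -0.07 -0.02]
world tgt [ 568.5 -251.    52. ] tool shift [0.54 1.54 4.41]
wy -0.0034315623266689063
```

Call:
drive_tool --pt "0 0 0 0 -5 0 255" --pt "0 0 0 0 -15 0 255" --pt "0 0 0 0 -20 0 255" --pt "0 0 0 0 -15 0 255" --pt "0 0 0 0 -5 0 255" --pt "0 0.127 0 0 0 0 255" --pt "0 0 0 0 0 0 255" --pt "0 0 0 0 0 0 255"

```text
time: 5.55
tool_pos: [0.5669, -0.255, 0.1134]
ee_rot: [0.698, -0.116, 0.115, -0.698]
wrist_force: [0.6, 0.1, -1.1]
finger_gap: 0.0218
```

```bash
python3 st.py -165 -104 112 -19 j; python3 - <<'E'
from h import *
for n in ("scene","top"):
    p=cams.get_image(n); save(p,n+'2.png')
i=cv2.imread('pics/scene2.png');a=cv2.resize(i[240:440,110:290],(400,444))
i=cv2.imread('pics/top2.png');b=cv2.resize(i[140:260,380:520],(400,444))
cv2.imwrite('pics/2c.png',np.hstack([a,b]))
E
```

```text
t 5.55 pos [ 566.86 -255.    113.4 ] yaw -18.80 tilt [-0. -0. -1.] gap 21.79
jig 16.49610979917149 -459.57261928800557 F world [ 0.63  0.13 -1.1 ] F jig 0.5503066616039811 0.32883034053415244 -1.0950872638103712 T [-0.01 -0.07 -0.  ]
world tgt [511.03 140.29 112.  ] tool shift [-180.24    1.42  356.22]
wy 0.0034928049577034833
```

View pics/2c.png

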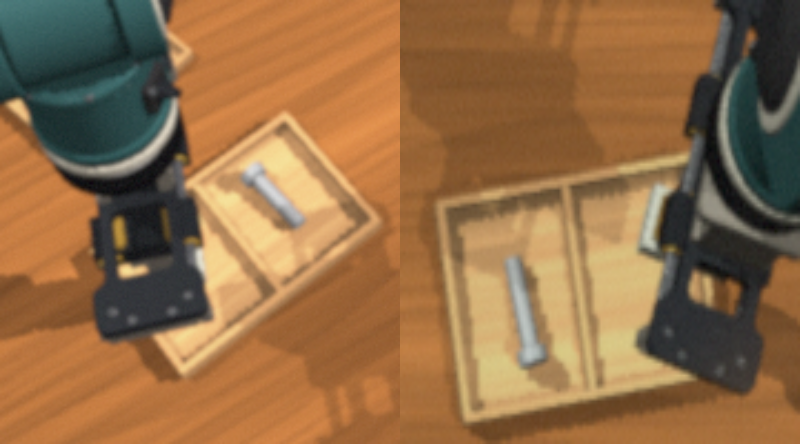

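Call:
drive_tool --pt "0 0 0 -10 0 20 255" --pt "0 0 0 -18 0 36 255" --pt "0 0 0 -20 0 40 255" --pt "0 0 0 -20 0 40 255" --pt "0 0 0 -20 0 40 255" --pt "0 0 0 -20 0 40 255" --pt "0 0 0 -20 0 40 255" --pt "0 0 0 -20 0 40 255" --pt "0 0 0 -18 0 34 255" --pt "0 0 0 -10 0 20 255" --pt "0 0 0 -4 0 6 255" --pt "0 0 0 0 0 0 255"

```text
time: 6.85
tool_pos: [0.5123, 0.1405, 0.1134]
ee_rot: [0.698, -0.116, 0.116, -0.697]
wrist_force: [-0.2, -0.7, -2.0]
finger_gap: 0.0218
```

```bash
python3 st.py -165 -104 61 -19 j; python3 - <<'E'
from h import *
for n in ("scene","top"):
    p=cams.get_image(n); save(p,n+'3.png')
i=cv2.imread('pics/scene3.png');a=cv2.resize(i[160:360,280:500],(400,364))
i=cv2.imread('pics/top3.png');b=cv2.resize(i[110:290,180:380],(400,360));b=np.vstack([b,b[:4]])
cv2.imwrite('pics/3c.png',np.hstack([a,b]))
E
```

```text
t 6.85 pos [512.31 140.48 113.4 ] yaw -18.83 tilt [-0. -0. -1.] gap 21.80
jig -163.84268412126175 -103.40670564763944 F world [-0.22 -0.7  -2.03] F jig 0.017629645029003882 -0.7318311858966174 -2.029238319507299 T [-0.11 -0.02 -0.  ]
world tgt [511.03 140.29  61.  ] tool shift [-1.14 52.4  -0.57]
wy 0.002965973969115609
```

View pics/3c.png

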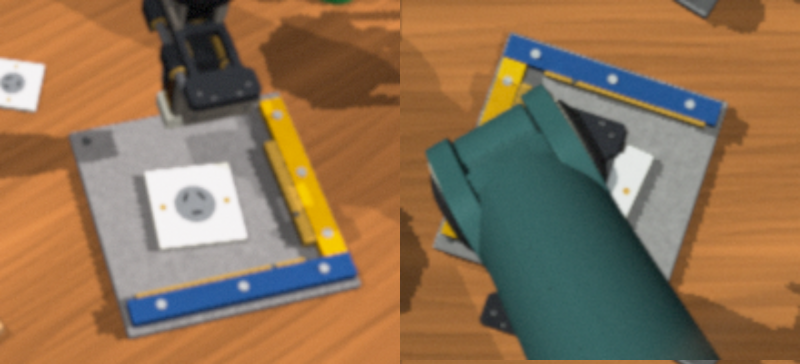

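Call:
drive_tool --pt "0 0 0 0 15 0 255" --pt "0 0 0 0 20 0 255" --pt "0 0 0 0 12 0 255" --pt "0 0 0 0 4 0 255" --pt "0 0 0 0 1 0 255" --pt "0 0 0 0 0 0 255" --pt "0 0 0 0 0 0 255"

```text
time: 7.65
tool_pos: [0.5132, 0.1401, 0.0622]
ee_rot: [-0.697, 0.116, -0.117, 0.698]
wrist_force: [-0.4, -0.5, -1.5]
finger_gap: 0.0217
```

```bash
cat >> st.py <<'E'
E
cat > avg.py <<'E'
from st import *
F=[];P=[]
for k in range(3):
    s=arm.state(); F.append(s['wrist_force']);P.append(s['tool_pos']); 
    if k<2: cams.get_image("scene")
F=np.mean(F,0);d=np.mean(P,0)*1000-C
print('AVG F jig %.2f %.2f %.2f'%(F@ex,F@ey,F[2]),'jig %.2f %.2f z %.2f'%(d@ex,d@ey,d[2]+10),'gap %.2f'%(s['finger_gap']*1000),'t %.2f'%s['time'])
E
python3 avg.py;python3 st.py
```

```text
AVG F jig 0.39 -0.11 -1.47 jig -162.98 -103.50 z 62.21 gap 21.80 t 7.75
t 7.75 pos [513.04 140.13  62.17] yaw -18.97 tilt [ 0.  0. -1.] gap 21.80
jig -163.04932871326085 -103.4961265636476 F world [ 0.62 -0.36 -1.29] F jig 0.7038264702854417 -0.14337458354681412 -1.2852782357611838 T [-0.03 -0.03 -0.02]
```

Call:
drive_tool --pt "0 0 0 2 2 0 255" --pt "0 0 0 4 0 0 255" --pt "0 0 0 4 0 0 255" --pt "0 0 0 1 0 0 255" --pt "0 0 0 0 0 0 255" --pt "0 0 0 0 0 0 255"

```text
time: 8.35
tool_pos: [0.5229, 0.1364, 0.0595]
ee_rot: [0.697, -0.117, 0.116, -0.697]
wrist_force: [0.2, -0.0, -2.2]
finger_gap: 0.0219
```

```bash
python3 avg.py; python3 - <<'E'
from h import *
p=cams.get_image("scene"); save(p,'scene4.png')
i=cv2.imread('pics/scene4.png');cv2.imwrite('pics/4c.png',cv2.resize(i[160:360,310:500],(760,600),interpolation=2)[:600])
E
```

```text
AVG F jig 0.05 0.24 -2.02 jig -152.54 -103.78 z 59.49 gap 22.08 t 8.45
```

View pics/4c.png

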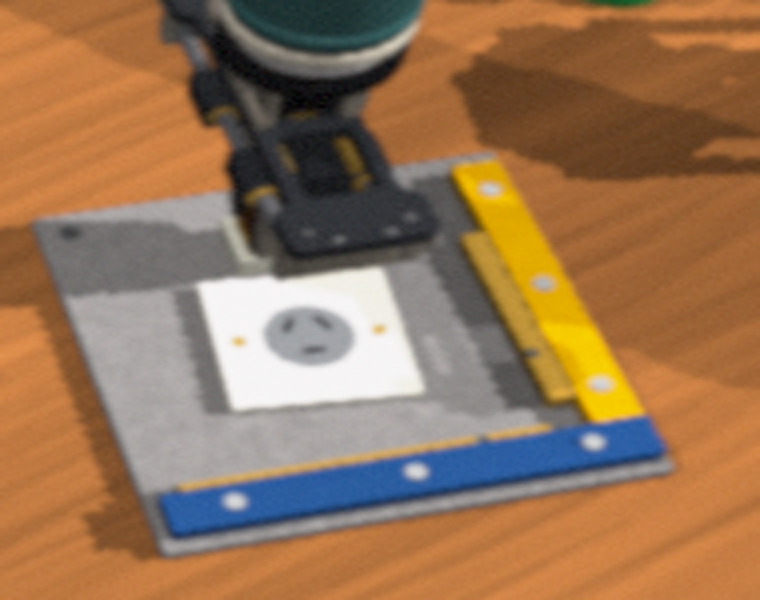

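```bash
python3 - <<'E'
from st import *
p=cams.get_image("scene")
for b in (-103.8,-99.8):
  for a,bb,z in ((-135.5,-17,11),(-135.5,-17,29),(-169.5,-17,29),(-135.5,17,11)):
    X=(C+a*ex+(b+bb)*ey);X[2]=z; u=proj(p,X/1000); print(b,a,bb,z,u,(u-[310,160])*[4,3])
E
```

```text
-103.8 -135.5 -17 11 [366.89 252.8 ] [227.55 278.39]
-103.8 -135.5 -17 29 [367.84 247.66] [231.36 262.99]
-103.8 -169.5 -17 29 [362.5  232.32] [210.01 216.96]
-103.8 -135.5 17 11 [384.56 249.18] [298.26 267.53]
-99.8 -135.5 -17 11 [368.97 252.37] [235.9  277.11]
-99.8 -135.5 -17 29 [369.96 247.23] [239.83 261.7 ]
-99.8 -169.5 -17 29 [364.59 231.9 ] [218.35 215.71]
-99.8 -135.5 17 11 [386.63 248.75] [306.54 266.26]
```

Call:
drive_tool --pt "0 0 0 1 0 0 255" --pt "0 0 0 1.5 0 0 255" --pt "0 0 0 1.5 0 0 255" --pt "0 0 0 1.5 0 0 255" --pt "0 0 0 1.5 0 0 255" --pt "0 0 0 1.5 0 0 255" --pt "0 0 0 1.5 0 0 255" --pt "0 0 0 1.5 0 0 255" --pt "0 0 0 1.5 0 0 255" --pt "0 0 0 1.5 0 0 255" --pt "0 0 0 1.5 0 0 255" --pt "0 0 0 1.5 0 0 255"

```text
time: 9.75
tool_pos: [0.5397, 0.1307, 0.0595]
ee_rot: [0.697, -0.117, 0.117, -0.697]
wrist_force: [-1.0, 1.2, -2.3]
finger_gap: 0.0213
```

```bash
python3 avg.py
```

```text
AVG F jig -0.41 0.00 -1.73 jig -134.59 -103.74 z 59.56 gap 21.64 t 9.85
```

Call:
drive_tool --pt "0 0 0 1.2 0 0 255" --pt "0 0 0 1.2 0 0 255" --pt "0 0 0 1.2 0 0 255" --pt "0 0 0 1.2 0 0 255" --pt "0 0 0 1.2 0 0 255" --pt "0 0 0 1.2 0 0 255" --pt "0 0 0 1.2 0 0 255" --pt "0 0 0 1.2 0 0 255" --pt "0 0 0 1.2 0 0 255" --pt "0 0 0 1.2 0 0 255"

```text
time: 10.85
tool_pos: [0.551, 0.1268, 0.0596]
ee_rot: [0.697, -0.117, 0.117, -0.697]
wrist_force: [-0.3, -0.4, -1.3]
finger_gap: 0.0221
```

```bash
python3 avg.py;  python3 - <<'E'
from fit import *
p=cams.get_image("scene"); save(p,'scene5.png')
h,s,v=hsv(p); print(rect(p,(s<40)&(v>180),0.019,(.6,.115)))
i=cv2.imread('pics/scene5.png');cv2.imwrite('pics/5c.png',cv2.resize(i[160:360,310:500],(760,600),interpolation=2)[:600])
E
```

```text
AVG F jig 0.07 0.16 -1.68 jig -122.63 -103.73 z 59.57 gap 21.47 t 10.95
(array([611.8, 115. ]), array([87.7, 88.2]), 70.9)
```

View pics/5c.png

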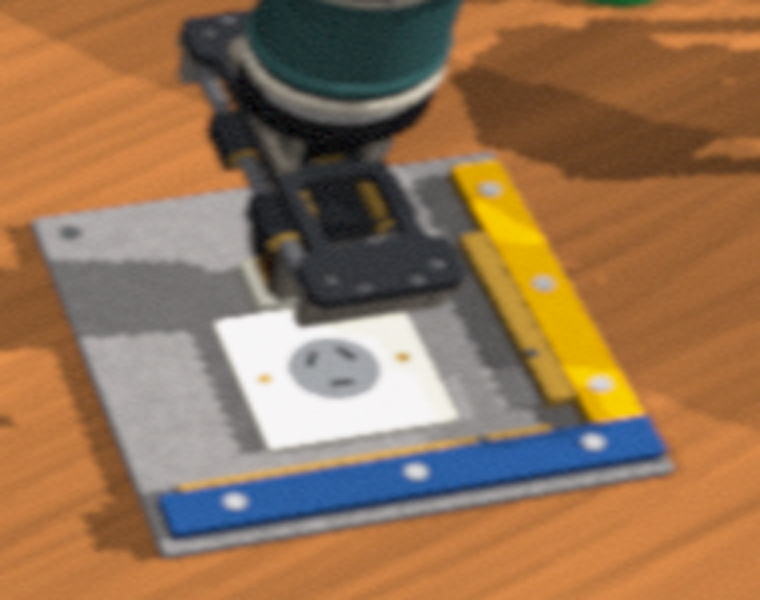

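Call:
drive_tool --pt "0 0 0 0.8 0 0 255" --pt "0 0 0 0.8 0 0 255" --pt "0 0 0 0.8 0 0 255" --pt "0 0 0 0.8 0 0 255"

```text
time: 11.4
tool_pos: [0.554, 0.1258, 0.0595]
ee_rot: [0.697, -0.117, 0.116, -0.697]
wrist_force: [-1.5, 0.0, -1.0]
finger_gap: 0.0218
```

Call:
drive_tool --pt "0 0 0 0.8 0 0 255" --pt "0 0 0 0.8 0 0 255" --pt "0 0 0 0.8 0 0 255"

```text
time: 11.7
tool_pos: [0.5563, 0.125, 0.0595]
ee_rot: [0.697, -0.117, 0.117, -0.697]
wrist_force: [-0.7, 0.7, -0.8]
finger_gap: 0.0218
```

Call:
drive_tool --pt "0 0 0 0.7 0 0 255" --pt "0 0 0 0.7 0 0 255" --pt "0 0 0 0.7 0 0 255"

```text
time: 12.0
tool_pos: [0.5582, 0.1243, 0.0595]
ee_rot: [0.697, -0.117, 0.116, -0.697]
wrist_force: [-0.7, -0.1, -1.5]
finger_gap: 0.0215
```

```bash
python3 avg.py
```

```text
AVG F jig -0.45 -0.03 -1.61 jig -115.04 -103.74 z 59.54 gap 21.86 t 12.10
```

Call:
drive_tool --pt "0 0 0 0.5 0 0 255" --pt "0 0 0 0.5 0 0 255" --pt "0 0 0 0.5 0 0 255" --pt "0 0 0 0.5 0 0 255"

```text
time: 12.5
tool_pos: [0.5602, 0.1237, 0.0596]
ee_rot: [0.697, -0.116, 0.117, -0.697]
wrist_force: [-0.5, 0.6, -2.0]
finger_gap: 0.0216
```

Call:
drive_tool --pt "0 0 0 0.5 0 0 255" --pt "0 0 0 0.5 0 0 255" --pt "0 0 0 0.5 0 0 255"

```text
time: 12.8
tool_pos: [0.5615, 0.1232, 0.0596]
ee_rot: [0.697, -0.117, 0.117, -0.697]
wrist_force: [-0.1, 0.3, -2.7]
finger_gap: 0.0223
```

Call:
drive_tool --pt "0 0 0 0.4 0 0 255" --pt "0 0 0 0.4 0 0 255"

```text
time: 13.0
tool_pos: [0.5623, 0.1229, 0.0595]
ee_rot: [0.697, -0.117, 0.117, -0.697]
wrist_force: [-1.5, -0.8, -0.8]
finger_gap: 0.0218
```

Call:
drive_tool --pt "0 0 0 0.4 0 0 255" --pt "0 0 0 0.4 0 0 255"

```text
time: 13.2
tool_pos: [0.5631, 0.1227, 0.0596]
ee_rot: [0.697, -0.117, 0.117, -0.697]
wrist_force: [-0.9, 0.5, -2.2]
finger_gap: 0.0216
```

Call:
drive_tool --pt "0 0 0 0.3 0 0 255" --pt "0 0 0 0.3 0 0 255"

```text
time: 13.4
tool_pos: [0.5636, 0.1225, 0.0595]
ee_rot: [0.697, -0.117, 0.116, -0.697]
wrist_force: [-0.4, 0.8, -1.3]
finger_gap: 0.0215
```

Call:
drive_tool --pt "0 0 0 0.3 0 0 255" --pt "0 0 0 0.3 0 0 255"

```text
time: 13.6
tool_pos: [0.5642, 0.1223, 0.0596]
ee_rot: [0.697, -0.116, 0.117, -0.697]
wrist_force: [-1.1, -0.1, -2.8]
finger_gap: 0.022
```

Call:
drive_tool --pt "0 0 0 0.3 0 0 255" --pt "0 0 0 0.3 0 0 255"

```text
time: 13.8
tool_pos: [0.5648, 0.1221, 0.0595]
ee_rot: [0.697, -0.117, 0.117, -0.697]
wrist_force: [-0.2, -0.1, -1.5]
finger_gap: 0.0217
```

Call:
drive_tool --pt "0 0 0 0.3 0 0 255" --pt "0 0 0 0.3 0 0 255"

```text
time: 14.0
tool_pos: [0.5651, 0.122, 0.0595]
ee_rot: [0.697, -0.117, 0.116, -0.697]
wrist_force: [-0.9, -0.4, -1.1]
finger_gap: 0.0219
```

Call:
drive_tool --pt "0 0 0 0.3 0 0 255" --pt "0 0 0 0.3 0 0 255"

```text
time: 14.2
tool_pos: [0.5652, 0.1219, 0.0595]
ee_rot: [0.698, -0.117, 0.116, -0.697]
wrist_force: [-2.8, 0.9, -0.1]
finger_gap: 0.022
```

Call:
drive_tool --pt "0 0 0 0.3 0 0 255" --pt "0 0 0 0.3 0 0 255"

```text
time: 14.4
tool_pos: [0.5653, 0.1218, 0.0593]
ee_rot: [0.698, -0.117, 0.116, -0.697]
wrist_force: [-5.6, 0.8, 1.2]
finger_gap: 0.0219
```

```bash
python3 avg.py;  python3 - <<'E'
from fit import *
p=cams.get_image("scene"); save(p,'scene6.png')
h,s,v=hsv(p); print(rect(p,(s<40)&(v>180),0.019,(.62,.115)))
i=cv2.imread('pics/scene6.png');cv2.imwrite('pics/6c.png',cv2.resize(i[160:360,310:500],(760,600),interpolation=2)[:600])
E
```

```text
AVG F jig -5.43 -0.50 0.57 jig -107.71 -103.79 z 59.32 gap 21.43 t 14.50
(array([624.1, 110.8]), array([87.8, 84.8]), 70.9)
```

View pics/6c.png

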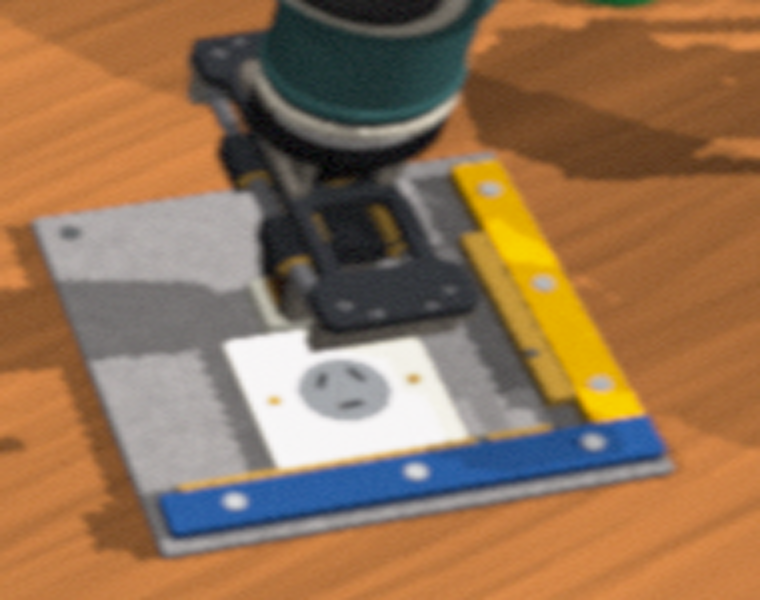

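Call:
drive_tool --pt "0 0 0 0 0 0 255" --pt "0 0 0 -0.5 0 0 255" --pt "0 0 0 -0.5 0 0 255" --pt "0 0 0 -2 0 0 255" --pt "0 0 0 -5 0 0 255" --pt "0 0 0 -6 0 0 255" --pt "0 0 0 0 -12 0 255" --pt "0 0 0 0 -20 0 255" --pt "0 0 0 0 -14 0 255" --pt "0 0 0 0 -4 0 255" --pt "0 0 0 0 0 0 255"

```text
time: 15.65
tool_pos: [0.5539, 0.126, 0.1106]
ee_rot: [-0.697, 0.116, -0.117, 0.698]
wrist_force: [-0.1, 0.3, -1.7]
finger_gap: 0.0218
```

Call:
drive_tool --pt "0 0 0 10 0 -9 255" --pt "0 0 0 25 0 -22 255" --pt "0 0 0 25 0 -22 255" --pt "0 0 0 14 0 -11 255" --pt "0 0 0 4 0 -4 255" --pt "0 -0.1 0 0 0 0 255" --pt "0 -0.13 0 0 0 0 255" --pt "0 -0.14 0 0 0 0 255" --pt "0 -0.14 0 0 0 0 255" --pt "0 -0.14 0 0 0 0 255" --pt "0 -0.14 0 0 0 0 255" --pt "0 -0.14 0 0 0 0 255"

```text
time: 16.85
tool_pos: [0.604, 0.038, 0.1093]
ee_rot: [-0.674, -0.211, 0.211, 0.675]
wrist_force: [-0.0, -0.8, -1.6]
finger_gap: 0.0219
```

Call:
drive_tool --pt "0 -0.14 0 0 0 0 255" --pt "0 -0.14 0 0 0 0 255" --pt "0 -0.14 0 0 0 0 255" --pt "0 -0.14 0 0 0 0 255" --pt "0 -0.08 0 0 0 0 255" --pt "0 0 0 0 0 0 255" --pt "0 0 0 0 0 0 255"

```text
time: 17.55
tool_pos: [0.6044, 0.0373, 0.1093]
ee_rot: [-0.576, -0.41, 0.41, 0.576]
wrist_force: [-0.5, -0.6, -1.5]
finger_gap: 0.0218
```

```bash
python3 avg.py; python3 st.py -44 -172 60 71 j; python3 - <<'E'
from fit import *
p=cams.get_image("scene"); save(p,'scene7.png')
h,s,v=hsv(p); print(rect(p,(s<40)&(v>180),0.019,(.62,.115)))
i=cv2.imread('pics/scene7.png');cv2.imwrite('pics/7c.png',cv2.resize(i[160:400,250:500],(750,600),interpolation=2)[:600])
E
```

```text
AVG F jig -0.13 -0.20 -1.64 jig -43.00 -171.17 z 109.42 gap 22.25 t 17.65
t 17.65 pos [604.64  36.87 109.48] yaw 70.94 tilt [-0.  0. -1.] gap 22.25
jig -42.81343939354257 -171.30532089475395 F world [-0.18 -0.24 -1.53] F jig -0.08999600924564516 -0.2848052632395131 -1.5301499835722405 T [ 0.   -0.15  0.03]
world tgt [603.29  36.6   60.  ] tool shift [-0.69 49.49  1.17]
wy -0.0009937705000465972
(array([617.7,  93.6]), array([123.6,  83.9]), 70.9)
```

View pics/7c.png

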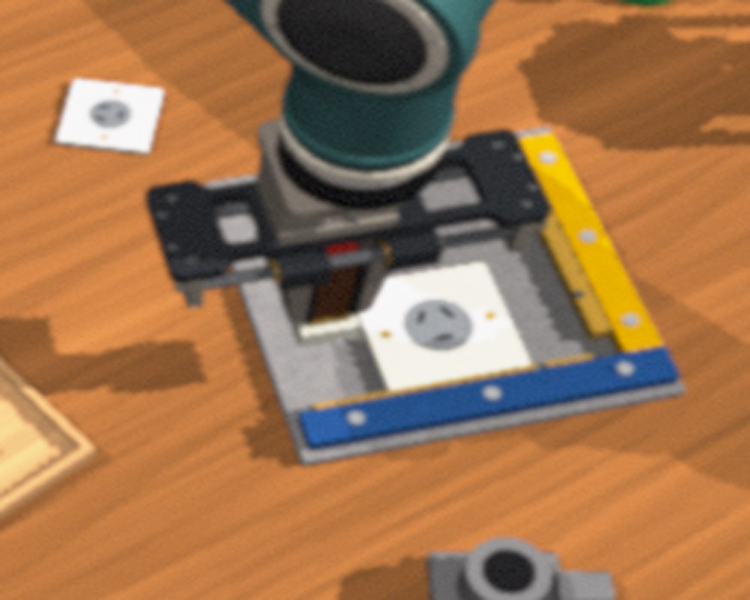

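Call:
drive_tool --pt "0 0 0 0 12 1 255" --pt "0 0 0 0 20 0 255" --pt "0 0 0 0 13 0 255" --pt "0 0 0 0 4 0 255" --pt "0 0 0 0 1 0 255" --pt "0 0 0 0 0 0 255" --pt "0 0 0 0 0 0 255"

```text
time: 18.4
tool_pos: [0.6043, 0.0369, 0.06]
ee_rot: [0.576, 0.411, -0.41, -0.576]
wrist_force: [-0.3, 0.6, -1.4]
finger_gap: 0.0217
```

```bash
python3 avg.py; python3 st.py -44 -172 60 71 j; python3 - <<'E'
from st import *
from fit import *
p=cams.get_image("scene"); save(p,'scene8.png')
h,s,v=hsv(p); print(rect(p,(s<40)&(v>180),0.019,(.62,.115)))
i=cv2.imread('pics/scene8.png');cv2.imwrite('pics/8c.png',cv2.resize(i[220:340,320:470],(750,600),interpolation=2)[:600])
for a in (-44,-48):
  for da,db in ((17,17),(17,-17)):
    X=C+(a+da)*ex+(-172+db)*ey; X[2]=29; print(a,da,db,(proj(p,X/1000)-[320,220])*5)
E
```

```text
AVG F jig -0.32 0.53 -1.46 jig -43.13 -171.49 z 60.02 gap 21.68 t 18.50
t 18.50 pos [604.23  36.75  60.  ] yaw 70.98 tilt [ 0.  0. -1.] gap 21.68
jig -43.1618131828488 -171.55116834584604 F world [ 0.    0.09 -1.45] F jig -0.025369709404196875 0.08892979912187782 -1.44894378724431 T [ 0.05 -0.1   0.05]
world tgt [603.29  36.6   60.  ] tool shift [-0.45  0.    0.84]
wy -0.0003566274796433276
(array([630.7, 108.6]), array([87. , 68.9]), 71.1)
-44 17 17 [234.98 422.01]
-44 17 -17 [138.99 442.89]
-48 17 17 [231.61 411.71]
-48 17 -17 [135.8  432.49]
```

View pics/8c.png

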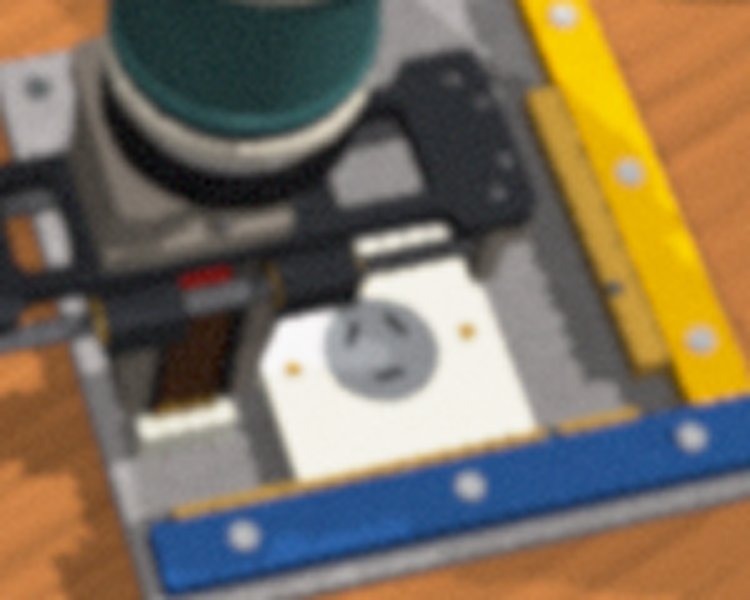

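Call:
drive_tool --pt "0 0 0 1 0 0.5 255" --pt "0 0 0 1.5 0 0.5 255" --pt "0 0 0 1.5 0 0.5 255" --pt "0 0 0 1.5 0 0 255" --pt "0 0 0 1.5 0 0 255" --pt "0 0 0 1.5 0 0 255" --pt "0 0 0 1.5 0 0 255" --pt "0 0 0 1.5 0 0 255" --pt "0 0 0 1.2 0 0 255" --pt "0 0 0 1.2 0 0 255" --pt "0 0 0 1.2 0 0 255" --pt "0 0 0 1.2 0 0 255"

```text
time: 19.75
tool_pos: [0.6078, 0.0526, 0.0596]
ee_rot: [0.576, 0.41, -0.411, -0.576]
wrist_force: [-0.9, -0.8, -0.9]
finger_gap: 0.0219
```

Call:
drive_tool --pt "0 0 0 1.2 0 -0.1 255" --pt "0 0 0 1.2 0 -0.1 255" --pt "0 0 0 1.2 0 -0.1 255" --pt "0 0 0 1.2 0 -0.1 255" --pt "0 0 0 1.2 0 -0.1 255" --pt "0 0 0 1.2 0 -0.1 255" --pt "0 0 0 1.2 0 -0.1 255" --pt "0 0 0 1.2 0 -0.1 255"

```text
time: 20.55
tool_pos: [0.6117, 0.0615, 0.0595]
ee_rot: [0.576, 0.411, -0.411, -0.576]
wrist_force: [-0.5, -0.3, -2.2]
finger_gap: 0.0221
```

```bash
python3 avg.py; python3 - <<'E'
from st import *
from fit import *
p=cams.get_image("scene"); save(p,'scene9.png')
i=cv2.imread('pics/scene9.png');cv2.imwrite('pics/9c.png',cv2.resize(i[220:340,320:470],(750,600),interpolation=2)[:600])
E
```

```text
AVG F jig -0.01 -0.30 -2.29 jig -44.13 -145.50 z 59.59 gap 21.93 t 20.65
```

View pics/9c.png

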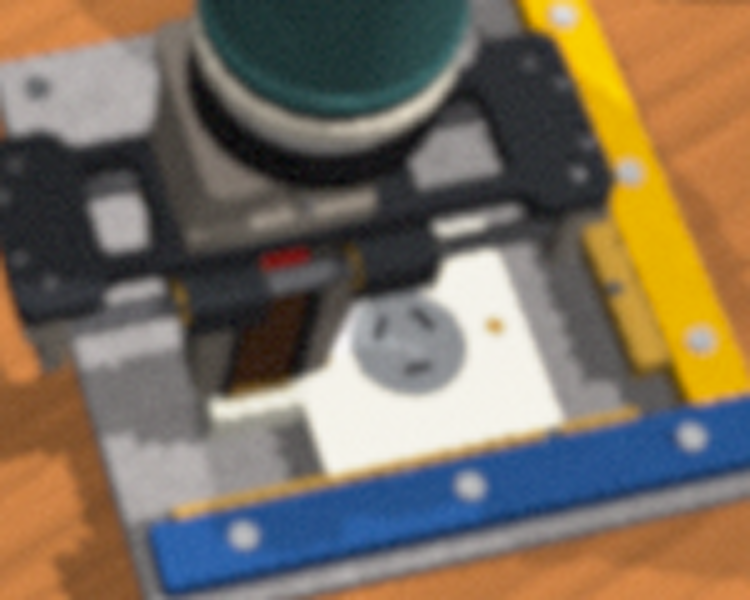

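Call:
drive_tool --pt "0 0 0 1.2 0 -0.1 255" --pt "0 0 0 1.2 0 -0.1 255" --pt "0 0 0 1.2 0 -0.1 255" --pt "0 0 0 1.2 0 -0.1 255" --pt "0 0 0 1.2 0 -0.1 255" --pt "0 0 0 1.2 0 -0.1 255" --pt "0 0 0 1.2 0 -0.1 255" --pt "0 0 0 1.2 0 -0.1 255" --pt "0 0 0 1.2 0 -0.1 255" --pt "0 0 0 1.2 0 -0.1 255"

```text
time: 21.7
tool_pos: [0.6166, 0.0725, 0.0596]
ee_rot: [0.576, 0.411, -0.411, -0.576]
wrist_force: [-0.3, -0.2, -1.4]
finger_gap: 0.0217
```

Call:
drive_tool --pt "0 0 0 1.0 0 -0.1 255" --pt "0 0 0 1.0 0 -0.1 255" --pt "0 0 0 1.0 0 -0.1 255" --pt "0 0 0 1.0 0 -0.1 255" --pt "0 0 0 0.8 0 -0.1 255" --pt "0 0 0 0.8 0 -0.1 255" --pt "0 0 0 0.8 0 -0.1 255" --pt "0 0 0 0.8 0 -0.1 255"

```text
time: 22.5
tool_pos: [0.6197, 0.079, 0.0596]
ee_rot: [0.576, 0.411, -0.411, -0.576]
wrist_force: [-0.9, 0.4, -1.5]
finger_gap: 0.0215
```

```bash
python3 avg.py; python3 - <<'E'
from st import *
from fit import *
p=cams.get_image("scene"); save(p,'scene10.png')
i=cv2.imread('pics/scene10.png');cv2.imwrite('pics/10c.png',cv2.resize(i[220:340,320:470],(750,600),interpolation=2)[:600])
E
```

```text
AVG F jig -0.84 0.21 -1.52 jig -42.32 -126.41 z 59.57 gap 22.07 t 22.60
```

View pics/10c.png

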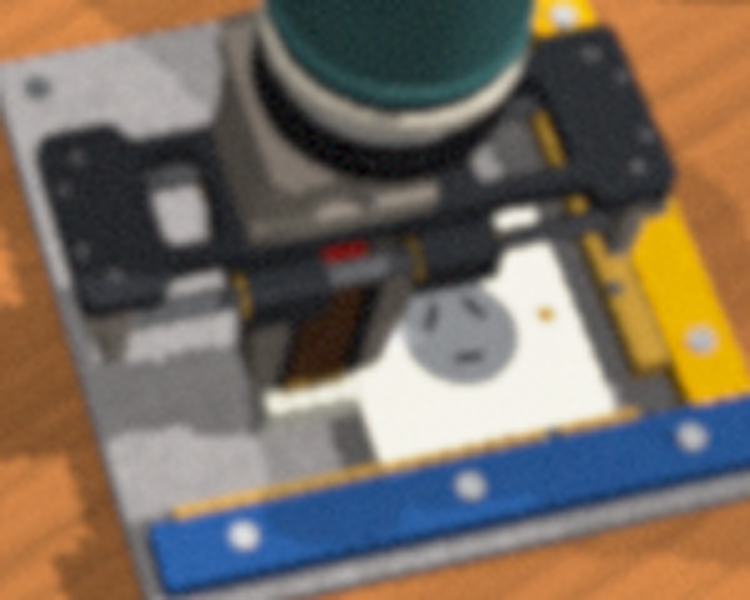

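Call:
drive_tool --pt "0 0 0 0.7 0 -0.1 255" --pt "0 0 0 0.7 0 -0.1 255" --pt "0 0 0 0.7 0 -0.1 255" --pt "0 0 0 0.7 0 -0.1 255" --pt "0 0 0 0.7 0 -0.1 255" --pt "0 0 0 0.7 0 -0.1 255"

```text
time: 23.25
tool_pos: [0.6216, 0.0828, 0.0595]
ee_rot: [-0.576, -0.411, 0.411, 0.576]
wrist_force: [0.3, -0.2, -2.6]
finger_gap: 0.0215
```

Call:
drive_tool --pt "0 0 0 0.5 0 0 255" --pt "0 0 0 0.5 0 0 255" --pt "0 0 0 0.5 0 0 255"

```text
time: 23.55
tool_pos: [0.6221, 0.0843, 0.0595]
ee_rot: [-0.576, -0.411, 0.411, 0.576]
wrist_force: [0.1, 0.1, -0.6]
finger_gap: 0.0221
```

Call:
drive_tool --pt "0 0 0 0.4 0 0 255" --pt "0 0 0 0.4 0 0 255"

```text
time: 23.75
tool_pos: [0.6224, 0.085, 0.0596]
ee_rot: [0.576, 0.411, -0.411, -0.576]
wrist_force: [0.5, -0.9, -2.0]
finger_gap: 0.0216
```

Call:
drive_tool --pt "0 0 0 0.3 0 0 255" --pt "0 0 0 0.3 0 0 255"

```text
time: 23.95
tool_pos: [0.6226, 0.0856, 0.0596]
ee_rot: [0.576, 0.411, -0.411, -0.576]
wrist_force: [-0.0, 0.1, -1.1]
finger_gap: 0.0219
```

Call:
drive_tool --pt "0 0 0 0.3 0 0 255" --pt "0 0 0 0.3 0 0 255"

```text
time: 24.15
tool_pos: [0.6228, 0.0861, 0.0596]
ee_rot: [0.576, 0.411, -0.411, -0.576]
wrist_force: [-0.4, -0.7, -1.3]
finger_gap: 0.022
```

Call:
drive_tool --pt "0 0 0 0.3 0 0 255" --pt "0 0 0 0.3 0 0 255"

```text
time: 24.35
tool_pos: [0.6229, 0.0867, 0.0596]
ee_rot: [0.576, 0.411, -0.411, -0.576]
wrist_force: [-0.3, 0.2, -1.4]
finger_gap: 0.0218
```

Call:
drive_tool --pt "0 0 0 0.3 0 0 255" --pt "0 0 0 0.3 0 0 255"

```text
time: 24.55
tool_pos: [0.6231, 0.0872, 0.0595]
ee_rot: [0.576, 0.41, -0.411, -0.576]
wrist_force: [-0.6, -0.9, -0.6]
finger_gap: 0.0217
```

Call:
drive_tool --pt "0 0 0 0.3 0 0 255" --pt "0 0 0 0.3 0 0 255"

```text
time: 24.75
tool_pos: [0.6233, 0.0878, 0.0596]
ee_rot: [0.576, 0.411, -0.411, -0.576]
wrist_force: [0.0, -0.0, -1.4]
finger_gap: 0.0215
```

Call:
drive_tool --pt "0 0 0 0.3 0 -0.1 255" --pt "0 0 0 0.3 0 -0.1 255"

```text
time: 24.95
tool_pos: [0.6236, 0.0882, 0.0595]
ee_rot: [-0.576, -0.41, 0.411, 0.576]
wrist_force: [-0.7, 0.1, -1.6]
finger_gap: 0.0216
```

Call:
drive_tool --pt "0 0 0 0.3 0 -0.1 255" --pt "0 0 0 0.3 0 -0.1 255"

```text
time: 25.15
tool_pos: [0.624, 0.0888, 0.0595]
ee_rot: [-0.576, -0.411, 0.411, 0.576]
wrist_force: [-0.7, -0.7, -2.0]
finger_gap: 0.0217
```

Call:
drive_tool --pt "0 0 0 0.3 0 0 255" --pt "0 0 0 0.3 0 0 255"

```text
time: 25.35
tool_pos: [0.6243, 0.0894, 0.0595]
ee_rot: [-0.576, -0.411, 0.411, 0.576]
wrist_force: [0.3, -0.2, -1.1]
finger_gap: 0.022
```

```bash
python3 avg.py; python3 - <<'E'
from st import *
from fit import *
p=cams.get_image("scene"); save(p,'scene11.png')
i=cv2.imread('pics/scene11.png');cv2.imwrite('pics/11c.png',cv2.resize(i[220:340,320:470],(750,600),interpolation=2)[:600])
E
```

```text
AVG F jig -0.48 -0.18 -1.96 jig -41.32 -115.14 z 59.57 gap 21.95 t 25.45
```

View pics/11c.png

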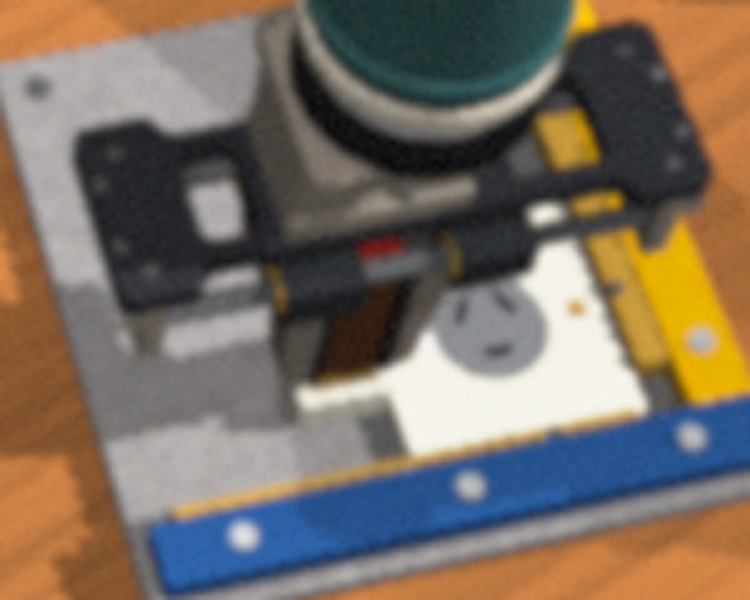

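Nearly touching the yellow strip (thin line at crop (610,330)); continuing with small steps.

Call:
drive_tool --pt "0 0 0 0.3 0 -0.05 255" --pt "0 0 0 0.3 0 -0.05 255"

```text
time: 25.7
tool_pos: [0.6245, 0.0898, 0.0596]
ee_rot: [0.576, 0.41, -0.411, -0.576]
wrist_force: [-1.2, -1.1, -1.6]
finger_gap: 0.0219
```

Call:
drive_tool --pt "0 0 0 0.3 0 -0.05 255" --pt "0 0 0 0.3 0 -0.05 255"

```text
time: 25.9
tool_pos: [0.6248, 0.0904, 0.0595]
ee_rot: [0.576, 0.41, -0.411, -0.576]
wrist_force: [-0.3, -1.4, -1.1]
finger_gap: 0.0217
```

Call:
drive_tool --pt "0 0 0 0.3 0 0 255"

```text
time: 26.0
tool_pos: [0.6249, 0.0907, 0.0595]
ee_rot: [-0.576, -0.41, 0.411, 0.576]
wrist_force: [-0.2, -0.6, -0.5]
finger_gap: 0.0217
```

Call:
drive_tool --pt "0 0 0 0.3 0 0 255"

```text
time: 26.1
tool_pos: [0.625, 0.0907, 0.0595]
ee_rot: [0.576, 0.41, -0.411, -0.576]
wrist_force: [-1.1, -1.1, -0.2]
finger_gap: 0.022
```

Call:
drive_tool --pt "0 0 0 0.2 0 0 255"

```text
time: 26.2
tool_pos: [0.625, 0.0908, 0.0595]
ee_rot: [0.576, 0.41, -0.411, -0.576]
wrist_force: [-1.1, -1.2, -1.5]
finger_gap: 0.0221
```

Call:
drive_tool --pt "0 0 0 0 0 0 255"

```text
time: 26.3
tool_pos: [0.625, 0.0907, 0.0595]
ee_rot: [0.576, 0.41, -0.411, -0.576]
wrist_force: [-1.0, -2.1, -0.3]
finger_gap: 0.0218
```

```bash
python3 avg.py
```

```text
AVG F jig -0.48 -2.45 -0.33 jig -41.14 -113.71 z 59.51 gap 22.07 t 26.40
```

Contact is building, -2.45 N so far. A little more brings it to about 5 N.

Call:
drive_tool --pt "0 0 0 0.2 0 0 255" --pt "0 0 0 0 0 0 255"

```text
time: 26.6
tool_pos: [0.625, 0.0908, 0.0595]
ee_rot: [0.576, 0.41, -0.411, -0.576]
wrist_force: [-1.9, -3.4, -0.8]
finger_gap: 0.0218
```

Call:
drive_tool --pt "0 0 0 0.15 0 0 255" --pt "0 0 0 0 0 0 255"

```text
time: 26.8
tool_pos: [0.625, 0.0908, 0.0594]
ee_rot: [0.576, 0.41, -0.411, -0.576]
wrist_force: [-2.2, -3.8, 0.6]
finger_gap: 0.0222
```

```bash
python3 avg.py; python3 - <<'E'
from st import *
from fit import *
p=cams.get_image("scene"); save(p,'scene12.png')
i=cv2.imread('pics/scene12.png');cv2.imwrite('pics/12c.png',cv2.resize(i[220:340,320:470],(750,600),interpolation=2)[:600])
E
```

```text
AVG F jig -0.93 -5.09 0.90 jig -41.12 -113.65 z 59.46 gap 21.53 t 26.90
```

View pics/12c.png

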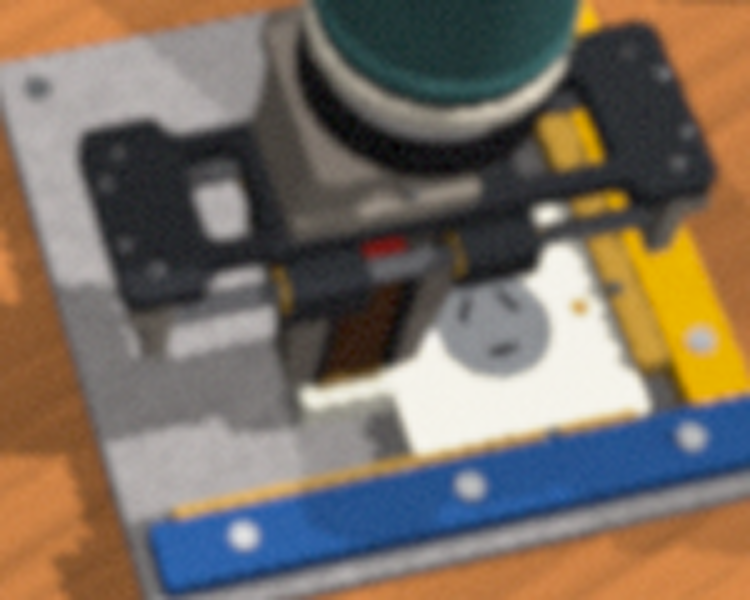

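Call:
drive_tool --pt "0 0 0 -0.4 0 0 255" --pt "0 0 0 -0.5 0 0 255" --pt "0 0 0 -1 0 0 255" --pt "0 0 0 -4 0 0 255" --pt "0 0 0 -7 0 0 255" --pt "0 0 0 -3 0 0 255" --pt "0 0 0 0 -12 0 255" --pt "0 0 0 0 -20 0 255" --pt "0 0 0 0 -16 0 255" --pt "0 0 0 0 -4 0 255" --pt "0 -0.127 0 0 0 0 255" --pt "0 0 0 0 0 0 255"

```text
time: 28.15
tool_pos: [0.62, 0.0764, 0.1117]
ee_rot: [-0.548, -0.446, 0.446, 0.548]
wrist_force: [0.6, -0.4, -2.2]
finger_gap: 0.0218
```

```bash
python3 avg.py; python3 st.py 562 -250 111.5 78.3
```

```text
AVG F jig 0.31 -0.24 -2.15 jig -41.25 -128.97 z 111.48 gap 22.28 t 28.25
t 28.25 pos [619.82  76.38 111.29] yaw 78.10 tilt [-0.  0. -1.] gap 22.28
jig -41.33272579681538 -129.00222999431034 F world [ 0.21 -0.15 -2.47] F jig 0.2502553588432555 -0.07346649696009327 -2.4663697793804875 T [ 0.05 -0.1   0.02]
world tgt [ 562.  -250.   111.5] tool shift [-331.29   -0.23  -10.74]
wy -0.003534641399815264
```

Call:
drive_tool --pt "0 0 0 -15 0 0 255" --pt "0 0 0 -30 0 -1 255" --pt "0 0 0 -40 0 -1.5 255" --pt "0 0 0 -40 0 -1.5 255" --pt "0 0 0 -40 0 -1.5 255" --pt "0 0 0 -40 0 -1.5 255" --pt "0 0 0 -40 0 -1.5 255" --pt "0 0 0 -40 0 -1.5 255" --pt "0 0 0 -30 0 -1 255" --pt "0 0 0 -12 0 0 255" --pt "0 0 0 -4 0 0 255" --pt "0 0 0 0 0 0 255"

```text
time: 29.45
tool_pos: [0.5634, -0.2489, 0.1116]
ee_rot: [-0.548, -0.446, 0.446, 0.549]
wrist_force: [-0.4, 0.8, -1.8]
finger_gap: 0.0218
```

```bash
python3 st.py 562 -250 55 78.3; python3 - <<'E'
from st import *
from fit import *
O={}
for n in ("scene","top"):
    p=cams.get_image(n); save(p,n+'13.png')
    h,s,v=hsv(p)
    for nm,m,z in (('cover',(s<40)&(v>180),.019),('blue',(h>100)&(h<125)&(s>150)&(v>60),.024),('yellow',(h>18)&(h<30)&(s>225)&(v>150),.024)):
        r=rect(p,m,z,dict(cover=(.638,.12),blue=(.685,.1),yellow=(.618,.228))[nm]); d=np.r_[r[0],10]-C; print(n,nm,r,'jig',d@ex,d@ey)
i=cv2.imread('pics/scene13.png');a=cv2.resize(i[210:350,320:480],(400,350),interpolation=2)
i=cv2.imread('pics/top13.png');b=cv2.resize(i[115:255,185:345],(400,350),interpolation=2)
cv2.imwrite('pics/13c.png',np.hstack([a,b]))
E
```

```text
t 29.45 pos [ 563.45 -248.93  111.55] yaw 78.27 tilt [ 0.  0. -1.] gap 21.76
jig 11.295091418766724 -454.93758175223417 F world [-0.35  0.85 -1.82] F jig -0.6067272180943599 0.685981324692293 -1.8191492098717064 T [ 0.06 -0.11  0.  ]
world tgt [ 562. -250.   55.] tool shift [-1.39 56.55  1.19]
wy -0.0004805596622138028
scene cover (array([637.8, 149.5]), array([86.6, 88.8]), 70.7) jig -48.13481000000002 -54.01606000000001
scene blue (array([685.9,  99.5]), array([216.9,  24. ]), 70.9) jig 13.623740000000002 -85.6297
scene yellow (array([618.2, 226.7]), array([ 25.1, 178.2]), 70.9) jig -91.80292999999993 12.594780000000007
top cover (array([637.3, 148.9]), array([83.9, 84.1]), 71.5) jig -48.41220000000002 -54.74616
top blue (array([682.5, 100.8]), array([217.5,  23.2]), 71.3) jig 9.985760000000022 -85.50759000000001
top yellow (array([615.7, 226.1]), array([ 21.9, 181.8]), 71.0) jig -93.97131999999993 11.213480000000013
```

View pics/13c.png

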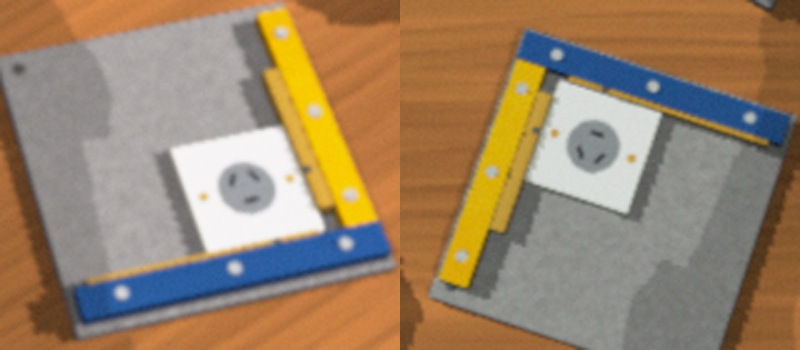

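```bash
python3 - <<'E'
import cv2,numpy as np
i=cv2.imread('pics/scene13.png');a=cv2.resize(i[250:320,380:470],(400,311),interpolation=2)
i=cv2.imread('pics/top13.png');b=cv2.resize(i[135:205,225:315],(400,311),interpolation=2)
cv2.imwrite('pics/13d.png',np.hstack([a,b]))
E
```

```text
(no output)
```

View pics/13d.png

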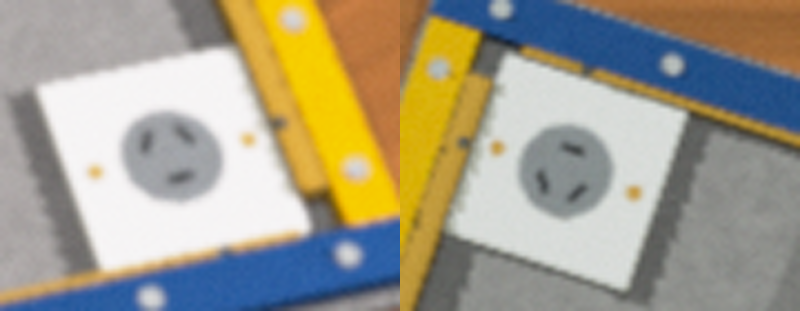

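Call:
drive_tool --pt "0 0 0 -1.4 12 1.2 255" --pt "0 0 0 0 18 0 255" --pt "0 0 0 0 15 0 255" --pt "0 0 0 0 7 0 255" --pt "0 0 0 0 3 0 255" --pt "0 0 0 0 0.5 0 255" --pt "0 0 0 0 0 0 255" --pt "0 0 0 0 0 0 255"

```text
time: 30.35
tool_pos: [0.5625, -0.2511, 0.0567]
ee_rot: [0.549, 0.446, -0.446, -0.548]
wrist_force: [-0.7, -0.1, -1.9]
finger_gap: 0.0215
```

```bash
python3 avg.py; python3 st.py; python3 - <<'E'
from h import *
p=cams.get_image("scene"); save(p,'scene14.png');i=cv2.imread('pics/scene14.png');a=cv2.resize(i[240:440,110:290],(400,444))
p=cams.get_image("top"); save(p,'top14.png');i=cv2.imread('pics/top14.png');b=cv2.resize(i[140:260,380:520],(400,444))
cv2.imwrite('pics/14c.png',np.hstack([a,b]))
E
```

```text
AVG F jig 0.11 -0.20 -1.80 jig 11.03 -457.38 z 56.66 gap 21.92 t 30.45
t 30.45 pos [ 562.34 -251.18   56.63] yaw 78.25 tilt [ 0. -0. -1.] gap 21.92
jig 10.975172435085973 -457.42716969391347 F world [ 1.05 -0.12 -1.82] F jig 1.0285925668404645 0.22290618538597193 -1.8165599101934577 T [-0.   -0.15 -0.  ]
```

View pics/14c.png

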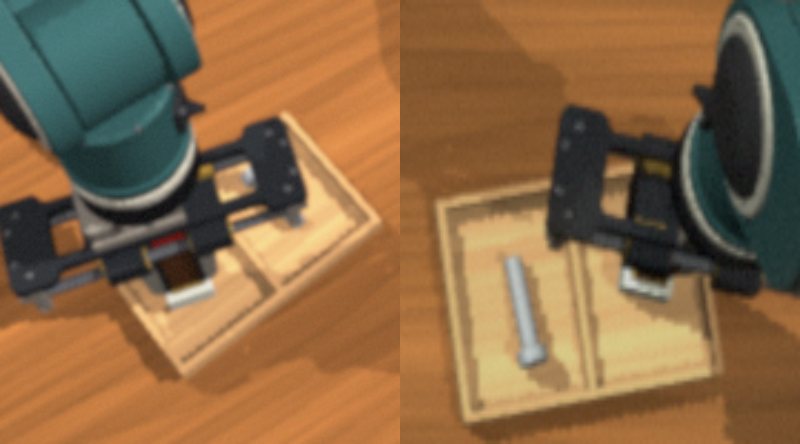

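The block hangs inside its bay (foot at about (190,290) left, (648,282) right), clear of the walls and the bolt. Lowering until the floor is felt.

Call:
drive_tool --pt "0 0 0 0 1 0 255" --pt "0 0 0 0 0.8 0 255" --pt "0 0 0 0 0.4 0 255" --pt "0 0 0 0 0.2 0 255" --pt "0 0 0 0 0 0 255"

```text
time: 31.05
tool_pos: [0.562, -0.251, 0.0536]
ee_rot: [-0.548, -0.446, 0.446, 0.549]
wrist_force: [-0.7, -0.1, -0.7]
finger_gap: 0.0221
```

Call:
drive_tool --pt "0 0 0 0 0.3 0 255" --pt "0 0 0 0 0.2 0 255" --pt "0 0 0 0 0 0 255"

```text
time: 31.35
tool_pos: [0.5621, -0.2509, 0.0535]
ee_rot: [0.549, 0.446, -0.446, -0.548]
wrist_force: [-1.2, -0.1, 2.4]
finger_gap: 0.0217
```

Call:
drive_tool --pt "0 0 0 0 0.3 0 255" --pt "0 0 0 0 0 0 255"

```text
time: 31.55
tool_pos: [0.5621, -0.251, 0.0535]
ee_rot: [0.549, 0.446, -0.446, -0.548]
wrist_force: [-2.4, 0.5, 5.2]
finger_gap: 0.0217
```

Call:
drive_tool --pt "0 0 0 0 -0.4 0 255" --pt "0 0 0 0 0 0 200" --pt "0 0 0 0 0 0 150" --pt "0 0 0 0 0 0 100" --pt "0 0 0 0 0 0 50" --pt "0 0 0 0 0 0 0" --pt "0 0 0 0 0 0 0" --pt "0 0 0 0 0 0 0" --pt "0 0 0 0 0 0 0" --pt "0 0 0 0 0 0 0"

```text
time: 32.55
tool_pos: [0.562, -0.251, 0.0533]
ee_rot: [0.549, 0.446, -0.446, -0.549]
wrist_force: [0.3, 0.5, 0.1]
finger_gap: 0.0837
```

```bash
python3 st.py 562 -251 160
```

```text
t 32.55 pos [ 562.03 -250.98   53.27] yaw 78.26 tilt [ 0. -0. -1.] gap 83.69
jig 10.62423633279372 -457.3383691766574 F world [0.29 0.49 0.13] F jig 0.1157262044985209 0.5566357645527508 0.128029603810689 T [ 0.05 -0.07  0.01]
world tgt [ 562. -251.  160.] tool shift [  -0.03 -106.73    0.03]
```

Released. Rising straight up, then moving aside to look.

Call:
drive_tool --pt "0 0 0 0 -8 0 0" --pt "0 0 0 0 -20 0 0" --pt "0 0 0 0 -30 0 0" --pt "0 0 0 0 -30 0 0" --pt "0 0 0 0 -30 0 0" --pt "0 0 0 0 -15 0 0" --pt "0 0 0 -15 0 15 0" --pt "0 0 0 -30 0 30 0" --pt "0 0 0 -30 0 30 0" --pt "0 0 0 -30 0 30 0" --pt "0 0 0 -15 0 15 0" --pt "0 0 0 0 0 0 0"

```text
time: 33.75
tool_pos: [0.4166, -0.3467, 0.1857]
ee_rot: [-0.549, -0.444, 0.446, 0.55]
wrist_force: [-0.3, 0.3, 0.3]
finger_gap: 0.0921
```

```bash
python3 st.py; python3 - <<'E'
from st import *
from fit import *
for n in ("scene","top"):
    p=cams.get_image(n); save(p,n+'15.png')
    h,s,v=hsv(p)
    r=rect(p,(s<40)&(v>180),.019,(.638,.15)); d=np.r_[r[0],10]-C; print(n,r,'jig',d@ex,d@ey)
    print('foot',rect(p,(s<50)&(v>150),0.023,(.558,-.25)),'red',rect(p,((h<8)|(h>172))&(s>180)&(v>120),0.105,(.558,-.25)))
    for l in ("block_mid","bolt"):
        for r in spot_point(p,l)[:1]: print(l,np.round(r['point'],4),r['score'])
i=cv2.imread('pics/scene15.png');b=cv2.imread('pics/top15.png');cv2.imwrite('pics/15.png',np.hstack([cv2.resize(i,(400,300)),cv2.resize(b,(400,300))]))
a=cv2.resize(i[240:440,110:290],(400,444));b=cv2.resize(b[140:260,380:520],(400,444))
cv2.imwrite('pics/15c.png',np.hstack([a,b]))
E
```

```text
t 33.75 pos [ 416.65 -346.68  185.74] yaw 77.92 tilt [-0. -0. -1.] gap 92.08
jig -95.67630881668848 -595.160780620531 F world [-0.34  0.31  0.35] F jig -0.4198117504668563 0.1810871017758559 0.34503338671209516 T [ 0.03 -0.14 -0.04]
scene (array([638.4, 149.4]), array([86.2, 87.2]), 70.4) jig -47.53495 -53.91525
foot (array([ 562. , -250.4]), array([33.6, 36.6]), 78.0) red (array([ 560.1, -250. ]), array([20.6, 22.9]), 78.6)
block_mid [ 0.56 -0.25  0.06] 0.97
bolt [ 0.53 -0.17  0.  ] 0.57
top (array([637.3, 148.9]), array([83.4, 83.5]), 71.0) jig -48.41220000000002 -54.74616
foot (array([ 560.2, -237.4]), array([13.9, 31.9]), 84.2) red (array([ 558.8, -249.8]), array([21.7, 20.3]), 79.5)
block_mid [ 0.56 -0.25  0.06] 0.78
bolt [ 0.53 -0.16  0.  ] 0.56
```

View pics/15.png

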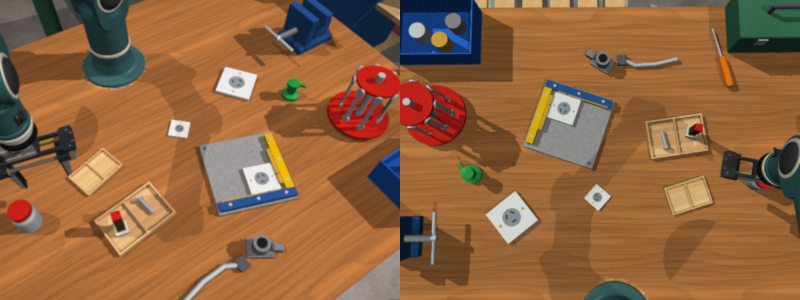

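View pics/15c.png

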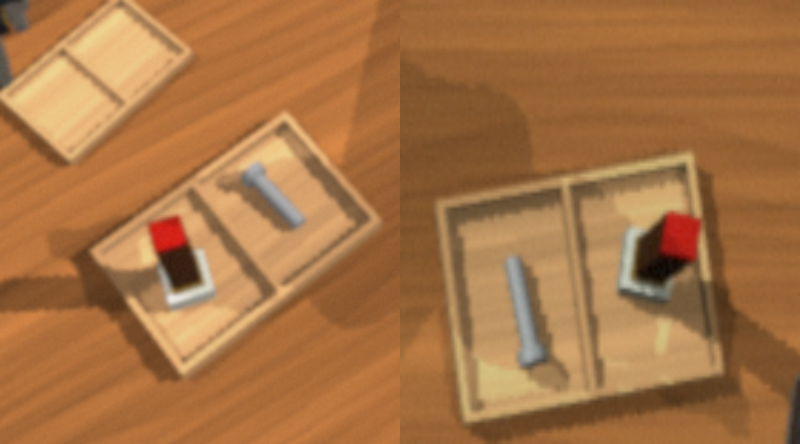

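The block stands upright in its bay and the bolt is where it was. The cover sits in the corner, and the gripper is touching nothing. Handing in.

```bash
python3 -c "
from plant import arm
print(arm.finish_job())"
```

```text
the job is handed in; nothing more can be done
None
```

I slid the middle-sized cover home with the push block, first flush on the blue strip and then along it onto the yellow strip. I then stood the block back upright in its own bay and handed the job in after about 34 s.

- **Pressing:** I felt contact on the blue strip at about 5.4 N and on the yellow strip at about 5.1 N. All readings stayed well below 12 N, though I only read the force at the end of each short move.
- **Cover position:** By feel its centre is 47.7 mm back from the corner towards blue and 53.7 mm back towards yellow. The cameras gave 47.5 to 48.4 mm and 53.9 to 54.7 mm. The cover's angle in the last pictures was 70.4° (scene) and 71.0° (top), against about 71° for the fences. All of this agrees within camera accuracy.
- **Block, bolt and arm:** The last pictures show the block upright near (560, -250) mm inside its bay and the bolt undisturbed. The gripper is open and clear, with wrist force near zero.
- **Not checked:** I did not press the cover on the blue strip again after the yellow push. That it stayed flush there rests on three things:
  - a slight pull towards blue while I slid it along
  - a side force of about 0.9 N at the end of that push
  - the pictures

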